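Check the sawn slab's thickness under the sprung gauge

ROBOT

A 6-joint arm with a two-finger parallel gripper is mounted at the origin on the work surface. World frame = base frame: x ahead of the robot, y to its left, z up, the work surface at z = 0. Lengths are in m, angles in rad, forces in N, time in s.
With the tool pointing down it reaches from about 0.35 to 0.95 m from the base axis. Payload 17.4 kg.
Tool frame: the origin (TCP) lies midway between the tips of the shut fingers; the grasp point (between the pads) lies 19 mm behind it; z points along the fingers, y is the line along which they close (so a half turn about z gives the same grasp; the last joint's range is limited). The gripper opens to 93 mm and grips with 3 to 60 N. Pads are 15 mm wide; open, the fingers measure 128 mm over their backs; the gripper's body (75 mm by 188 mm) begins 65 mm behind the grasp point.
Start: joints at [1.299, 0.116, 1.442, -0, 1.584, -0.038], TCP at [0.156, 0.657, 0.219] pointing down, gripper open.
Joint ranges: [-2.83, 2.83], [-0.83, 2.19], [0.07, 2.5], [-1.14, 4.28], [0.01, 3], [-2.97, 2.97]. Speed limits (rad/s): [1.89, 1.89, 2.22, 3.14, 3.14, 3.14].

INTERFACE

Orientations are given as [roll, pitch, yaw] about the fixed x, y, z axes, in that order (R = Rz(yaw) Ry(pitch) Rx(roll)).
In Python, from plant import monitor, optics, robot gives the robot as it stands. The module is installed in compiled form; this text tells all that it offers.
- The arm moves only by the tool move_arm, never from a script. Its argument "deltas" is a list of rows, each a list of 7 numbers: the turn, a rotation vector about the tool's x, y, z in fractions of the full range, 1 being 180 degrees, then the shift along the tool's x, y, z in parts of the range, where 1.0 means 400 mm, then the opening, from 0 (shut) to 1 (fully open). A call has exactly 5 rows; each row is the pose to reach, as a shift and turn from the pose commanded when the call began, along the tool's axes at that moment; what a row does not reach only later rows make up. A row lasts 1/12 s, in which the tool goes at most 41.7 mm and 7.16 degrees, less where a joint would pass 70% of its speed; a pose out of reach is approached as far as the arm can. A shift or turn number past 1, either way, is cut back to 1. A call with a gripper value outside its range is refused whole. The fingers move at their own pace and stop on an object; "grip_force" is the grip in N (left out, the last holds). Time passes only in rows, so rows that repeat a pose let the fingers close, or fill a call up. It gives the time, the measured TCP pose, the force, the opening and the grip force at its end, in the units of the state.
- monitor.get_obs(): the state, without advancing time (a new reading comes with each control period).
- optics.camera(name): name is "side" or "top" or "wrist"; returns a dict with "frame" (384x512x3 uint8, red, green, blue), "range_z" (384x512 float32, m along the optical axis (not along the pixel's ray), 0 where there is no reading), "intrinsics" (3x3 intrinsics, pixels), "k1" (the pictures are not rectified: a ray, as slopes to the right and down, at radius r is drawn at 1 + k1 r^2 times it, then the intrinsics apply), "extrinsics" (4x4, takes a point from camera to world coordinates). Camera axes: x right, y down, z forward; pixel columns grow to the right and rows downward; lengths in m; the calibration is good to about 2 mm. A picture is of the moment at which its call begins.
- robot.sign_off(): hands the job in; it is judged then, once.
The state is a dict: "clock": time; "qpos": joint angles; "joint_vel": joint speeds; "joint_torque": joint torques, N m; "eef_pos": TCP position; "tcp_rot": TCP orientation; "wrist_force": force on the tool from outside, world axes, zero at the start; "wrist_torque": the same for the moment, N m; "gripper_width": opening from 0.0 (shut) to 1.0 (fully open); "grip_force": force on a finger pad.
Only numpy, scipy, OpenCV 4.12 (cv2) and the standard library are available. Lean on these libraries where they do the work, as an engineer would, in place of code of your own. Each camera call takes 0.05 s, during which the arm holds its last target. There are 200 camera calls.

TASK

Check the thickness of the fossil slab on the bench gauge: raise the gauge's carriage, lay the slab flat on the gauge's steel base with its bare sawn face below the foot, then lower the carriage so that the sprung foot rests on that bare face, pushed in to about half of its travel (middle of its range), and leave it standing so. Never press the foot on the fossil, never push it in to the end of its travel, and leave everything else on the bench where it lies.

Things in the scene. Friction and masses are not known exactly. Their poses are not given: they have to be found in the camera images.
- fossil_slab: Loose sawn bar of grey stone, 160 (x) x 40 (y) x 28 (z) mm, about 0.45 kg, lying flat, z up. Origin: centre of underside. A lighter round coiled fossil, 32 mm across, 8 mm proud of the top, covers x = -73 to -41 mm; the rest of the top, x = -40 to +80 mm, is the bare sawn face. At the start the fossil end is nearer the robot. Pinch it across the 40 mm width.
- plain_slab: Bystander: the same grey stone, 120 x 40 x 28 mm, with no fossil; origin at the centre of its underside. It lies on the other side of the gauge; which slab is left and which is right changes.
- anvil (a point): Point on top of the gauge's fixed steel base, straight below the foot, 12 mm above the bench. x: level, away from the robot to the column; z up. The base is 110 mm wide (y), from x = -120 to +115 mm of this point. The 20 mm column (36 mm collar at its bottom) stands at x = +85 mm, its top 200 mm above the base's top. Front (-x) and sides are open.
- carriage (a joint): Height (m) of the carriage on its column = height of the fully-out foot's underside above the base's top. 0 to 0.090; starts at 0.006 to 0.020, too low for the slab to pass. Friction (about 7 N; weight 3 N) holds it wherever it is left: about 10 N to lift, 4 N to lower plus the foot's spring.
- foot (a joint): Sprung travel of the foot up into the carriage (m): 0 fully out, 0.014 fully in, half 0.007. Spring 1 N at 0, plus 0.25 N per mm. With the foot on the slab, carriage + foot = slab thickness. A small brass pointer on the carriage's front rises with the foot; two dark lines there mark about 2.5 and 11.5 mm of travel.
- foot_tip (a point): Centre of the foot's underside: a steel disc, 16 mm diameter, 5 mm thick, on an 8 mm stem. The carriage's nose above it is a 32 x 32 mm grey block, from 30 to 60 mm above the underside of the fully-out foot; an arm 22 mm wide and a 44 mm square sleeve, 50 mm tall, join it to the column.
- knob_top (a point): Centre of the flat top of the carriage's black upright knob, straight above the foot: 24 mm diameter, 32 mm tall, from 66 to 98 mm above the underside of the fully-out foot. Rigid with the carriage: pinch it from above to lift, or push down on its top to lower.
- rock_a: Bystander: dark rock lump, about 50 mm wide, 26 mm tall. Origin at its underside.
- rock_b: Bystander: dark rock lump, about 42 mm wide, 20 mm tall. Origin at its underside.
- rock_c: Bystander: dark rock lump, about 58 mm wide, 30 mm tall. Origin at its underside.
- hammer: Bystander: hammer lying on the bench along its x axis.
- brush: Bystander: brush lying on the bench along its x axis.
- glue: Bystander: standing white glue bottle, 32 mm diameter, 80 mm tall. Origin at its underside.
- chisel: Bystander: flat steel chisel lying along its x axis, about 175 mm long, 12 mm thick.

How it is judged:
On the way:
1. the slab lies flat on the gauge's base, its bare sawn face below the raised foot, foot not yet pushed in (angle between fossil_slab's own z axis and vertical below 0.04 rad and z of fossil_slab in the frame of anvil between -0.003 and 0.003 m and x of foot_tip in the frame of fossil_slab between -0.032 and 0.075 m and y of foot_tip in the frame of fossil_slab between -0.015 and 0.015 m and value of joint foot below 0.0015 m and value of joint carriage above 0.0275 m), for 0.2 s.
At the end, for the whole second after the job is handed in: Slab flat and at rest on the gauge's base (3 mm, 0.04 rad); foot on its bare sawn face (foot centre at slab x -32 to +75 mm, y within 15 mm, 25.5 to 30.5 mm above its underside), pushed in 3.5 to 10.5 mm of its 14 mm; carriage still (angle between fossil_slab's own z axis and vertical below 0.04 rad and z of fossil_slab in the frame of anvil between -0.003 and 0.003 m and x of foot_tip in the frame of fossil_slab between -0.032 and 0.075 m and y of foot_tip in the frame of fossil_slab between -0.015 and 0.015 m and z of foot_tip in the frame of fossil_slab between 0.0255 and 0.0305 m and value of joint foot between 0.0035 and 0.0105 m and velocity of joint carriage between -0.003 and 0.003 m/s and linear speed of fossil_slab below 0.01 m/s); the robot touches nothing.
It fails at once if the foot was pressed on the fossil (value of joint foot above 0.001 m and x of foot_tip in the frame of fossil_slab between -0.082 and -0.034 m and y of foot_tip in the frame of fossil_slab between -0.024 and 0.024 m).
It fails at once if the foot was pushed in to the end of its travel (value of joint foot above 0.0135 m).
It fails at once if a bystander was shifted by more than 25 mm (distance of any of plain_slab, rock_a, rock_b, rock_c, hammer, brush, glue, chisel from where it was at the start of the episode above 0.025 m).
It also fails if it takes over 67 s, if anything falls off the work surface, if the arm or the gripper's body presses on something with over 40 N, if the wrist force passes 120 N, or if a joint passes its speed limit or range.

## Working session

There is one attempt and no reset: what is moved stays moved. The work goes in short steps, Python scripts to look and compute and a tool call to move; the robot and the scene stay as the last step left them, time stands still between calls to the robot, and variables do not carry over. Pictures are saved under pics/ and viewed, at most 13 in all, crops included, and the job is handed in when it is done.

Besides the shell and the picture viewer there is one more tool, called in YAML: its name, and indented under it one key for each argument. move_arm: Moves the arm, as the interface text tells. Its arguments: {"type":"object","properties":{"deltas":{"type":"array"},"grip_force":{"type":"number"}},"required":["deltas"]}

```bash
mkdir -p pics; cat > h.py <<'E'
import numpy as np, cv2
from plant import monitor, optics, robot
def cloud(c):
    K=c["intrinsics"];h,w=c["range_z"].shape
    u,v=np.meshgrid(np.arange(w),np.arange(h))
    d=np.array([c["k1"],0,0,0,0],float)
    p=cv2.undistortPoints(np.stack([u,v],-1).reshape(-1,1,2).astype(float),K,d).reshape(h,w,2)
    z=c["range_z"][...,None]
    P=np.concatenate([p*z,z],-1)
    E=c["extrinsics"]
    W=P@E[:3,:3].T+E[:3,3]
    W[c["range_z"]==0]=np.nan
    return W
def save(n,im): cv2.imwrite(n,cv2.cvtColor(im,cv2.COLOR_RGB2BGR))
E
python3 - <<'E'
from h import *
o=monitor.get_obs();print({k:np.round(v,3) for k,v in o.items()})
t=optics.camera("top");s=optics.camera("side")
np.savez("c.npz",t=cloud(t),s=cloud(s),tf=t["frame"],sf=s["frame"])
for c in(t,s):print(np.round(c["extrinsics"],3),c["intrinsics"][0],c["k1"])
save("pics/top.png",t["frame"]);save("pics/side.png",s["frame"])
E
```

```text
{'clock': np.float64(0.0), 'qpos': array([ 1.299,  0.116,  1.442, -0.   ,  1.584, -0.038]), 'joint_vel': array([-0.001,  0.   ,  0.   , -0.001,  0.001,  0.001]), 'joint_torque': array([-2.0000e-03, -7.2126e+01, -6.2258e+01,  7.8000e-02,  2.4000e-02,
       -0.0000e+00]), 'eef_pos': array([0.156, 0.656, 0.218]), 'tcp_rot': array([-3.14 , -0.   ,  2.908]), 'wrist_force': array([ 0.045, -0.423,  0.719]), 'wrist_torque': array([ 0.007, -0.008, -0.028]), 'grip_force': np.float64(0.0), 'gripper_width': np.float64(1.001)}
[[ 0.022 -0.979  0.203  0.279]
 [-1.    -0.021  0.007 -0.   ]
 [-0.003 -0.203 -0.979  1.241]
 [ 0.     0.     0.     1.   ]] [396.80341519   0.         250.77100298] 0.01429884076482458
[[ 0.98  -0.145  0.135  0.337]
 [-0.197 -0.769  0.608 -0.884]
 [ 0.015 -0.623 -0.782  1.212]
 [ 0.     0.     0.     1.   ]] [431.96445981   0.         254.06762705] -0.10514663536402845
```

View pics/top.png

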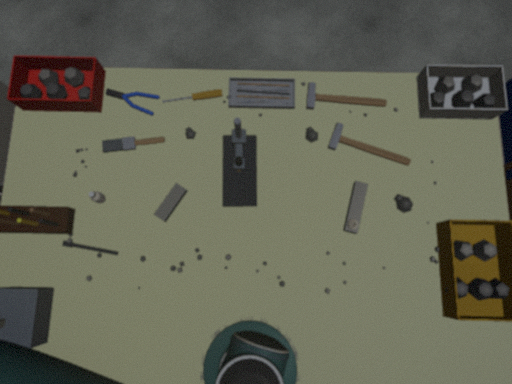

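View pics/side.png

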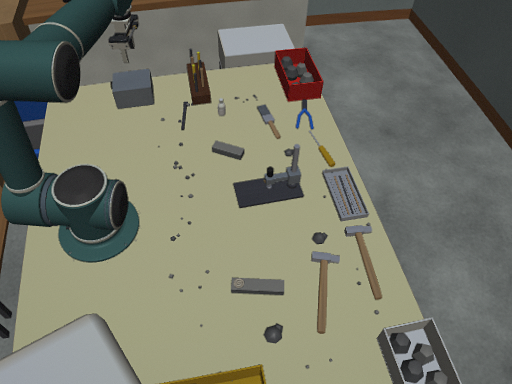

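The top view shows the fossil slab at px (356,207) with its fossil end at (352,224). The gauge base is at (240,172), the column at (238,125) and the plain slab at (171,202). The arm is clear of the gauge area. Next I'll measure from the point clouds.

```bash
python3 - <<'E'
from h import *
d=np.load("c.npz")
T,S,tf,sf=d["t"],d["s"],d["tf"],d["sf"]
def rect(P,n):
    r=cv2.minAreaRect(P[:,:2].astype(np.float32)*1000);print(n,len(P),np.round(r[0],1),np.round(r[1],1),round(r[2],1))
    print("  box",cv2.boxPoints(r).round(0).tolist())
for n,W,reg in(("top",T,(slice(172,242),slice(335,378))),("side",S,(slice(268,304),slice(220,296)))):
    P=W[reg].reshape(-1,3);P=P[(P[:,2]>.018)&(P[:,2]<.05)]
    rect(P,n+" slab"); print("  z",np.percentile(P[:,2],[5,50,95]).round(4))
    q=P[P[:,2]>.032]; print("  fossil",len(q),q.mean(0).round(4))
print("bench z",np.nanmedian(T[230:260,230:330,2]),np.nanmedian(S[300:330,180:260,2]))
for n,W,reg in(("top",T,(slice(115,212),slice(215,265))),("side",S,(slice(135,215),slice(225,310)))):
    P=W[reg].reshape(-1,3)
    b=P[(P[:,2]>.008)&(P[:,2]<.017)];rect(b,n+" base")
    print("  zmax",np.nanmax(P[:,2]))
    for lo in np.arange(.03,.24,.01):
        q=P[(P[:,2]>=lo)&(P[:,2]<lo+.01)]
        if len(q):print("  ",round(lo,2),len(q),q.mean(0).round(3),q.min(0).round(3),q.max(0).round(3))
E
```

```text
top slab 691 [ 482.1 -316. ] [ 40.8 159.9] 76.3
  box [[400.0, -317.0], [555.0, -355.0], [565.0, -315.0], [409.0, -277.0]]
  z [0.0239 0.0288 0.0356]
  fossil 122 [ 0.448  -0.3079  0.0348]
side slab 706 [ 478.  -319.8] [ 45.1 156.3] 76.7
  box [[397.0, -324.0], [549.0, -360.0], [559.0, -316.0], [407.0, -280.0]]
  z [0.0214 0.0276 0.0347]
  fossil 77 [ 0.4344 -0.31    0.0348]
bench z 0.00039083292941710646 -2.5421913850243172e-05
top base 1910 [608.   54.1] [291.3 136.8] 0.2
  box [[462.0, 122.0], [463.0, -15.0], [754.0, -14.0], [753.0, 123.0]]
  zmax 0.21418840720963783
   0.04 4 [0.662 0.05  0.046] [0.662 0.033 0.042] [0.664 0.067 0.047]
   0.05 19 [0.645 0.043 0.058] [0.581 0.03  0.053] [0.663 0.07  0.06 ]
   0.06 21 [0.612 0.047 0.064] [0.58 0.03 0.06] [0.664 0.07  0.068]
   0.07 95 [0.631 0.05  0.078] [0.582 0.029 0.072] [0.664 0.069 0.08 ]
   0.08 115 [0.639 0.049 0.084] [0.582 0.029 0.08 ] [0.701 0.073 0.09 ]
   0.09 115 [0.674 0.05  0.093] [0.587 0.029 0.09 ] [0.702 0.072 0.099]
   0.1 16 [0.633 0.049 0.105] [0.586 0.039 0.101] [0.681 0.06  0.11 ]
   0.11 41 [0.615 0.049 0.117
[... 1536 characters left out ...]
 28 [0.637 0.044 0.124] [0.585 0.037 0.12 ] [0.688 0.056 0.13 ]
   0.13 11 [0.677 0.042 0.136] [0.671 0.038 0.13 ] [0.687 0.052 0.14 ]
   0.14 12 [0.68  0.042 0.145] [0.673 0.037 0.141] [0.687 0.056 0.149]
   0.15 10 [0.678 0.041 0.155] [0.672 0.038 0.152] [0.685 0.046 0.159]
   0.16 11 [0.678 0.043 0.165] [0.671 0.037 0.161] [0.685 0.051 0.17 ]
   0.17 12 [0.678 0.043 0.175] [0.672 0.036 0.17 ] [0.689 0.054 0.18 ]
   0.18 13 [0.678 0.044 0.186] [0.671 0.039 0.182] [0.687 0.052 0.189]
   0.19 7 [0.676 0.041 0.196] [0.67  0.038 0.191] [0.686 0.047 0.199]
   0.2 18 [0.677 0.044 0.205] [0.669 0.035 0.2  ] [0.686 0.056 0.21 ]
   0.21 19 [0.678 0.047 0.212] [0.669 0.038 0.21 ] [0.688 0.058 0.216]
```

```bash
python3 - <<'E'
from h import *
d=np.load("c.npz");f=d["sf"][130:215,215:325];g=d["tf"][100:215,200:280]
a=cv2.resize(f,None,fx=5,fy=5,interpolation=cv2.INTER_CUBIC)
save("pics/gs.png",cv2.convertScaleAbs(a,alpha=1.6))
E
```

```text
(no output)
```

View pics/gs.png

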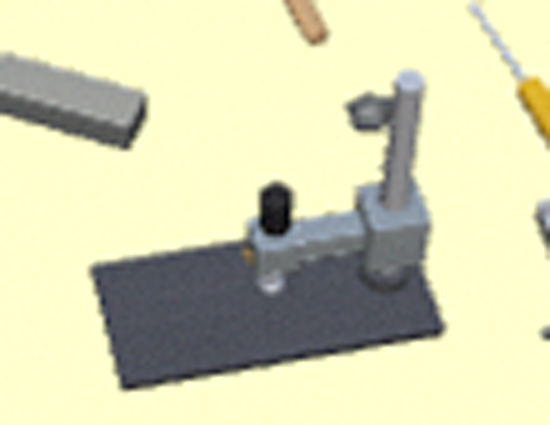

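The enlarged side view shows the gauge. The black knob is at crop (275,208), the foot is just above the base, and the sleeve and column are at (390,230). The brass pointer is at (248,255). Next I'll refine the base and knob positions.

```bash
python3 - <<'E'
from h import *
d=np.load("c.npz")
for n,W,f,reg in(("top",d["t"],d["tf"],(slice(115,212),slice(215,265))),("side",d["s"],d["sf"],(slice(135,215),slice(225,310)))):
    P=W[reg].reshape(-1,3);g=f[reg].reshape(-1,3).max(1)
    m=(g<95)&(P[:,2]>.004)&(P[:,2]<.018)
    r=cv2.minAreaRect(P[m][:,:2].astype(np.float32)*1000);print(n,np.round(r,1) if 0 else r,cv2.boxPoints(r).round(0).tolist())
    m=(g<50)&(P[:,2]>.09)
    Q=P[m];print("knob",len(Q),Q.min(0).round(4),Q.max(0).round(4),np.percentile(Q[:,2],[80,90,95]).round(4))
    zt=np.percentile(Q[:,2],90);t=Q[Q[:,2]>zt-.006];print(" top",len(t),t.mean(0).round(4),t.min(0).round(4),t.max(0).round(4))
E
```

```text
top ((631.3662109375, 46.76609420776367), (118.07052612304688, 307.9370422363281), 88.57527160644531) [[476.0, -8.0], [784.0, -16.0], [787.0, 102.0], [479.0, 110.0]]
knob 107 [0.5865 0.0385 0.0905] [0.6777 0.0598 0.2006] [0.1583 0.1772 0.1851]
 top 14 [0.6741 0.0491 0.1854] [0.6729 0.0447 0.1739] [0.6777 0.0534 0.2006]
side ((599.1082153320312, 141.3649139404297), (252.4481964111328, 309.66925048828125), 2.0618135929107666) [[467.0, 292.0], [479.0, -18.0], [731.0, -9.0], [720.0, 301.0]]
knob 51 [0.5846 0.0305 0.0915] [0.6025 0.0532 0.1225] [0.12   0.121  0.1216]
 top 21 [0.5945 0.0429 0.1196] [0.5852 0.0356 0.1154] [0.6025 0.0532 0.1225]
```

Careful with the scale: shifts go in shares of 400 mm and turns go in shares of 180 degrees. That gives: -14.25 cm / 40 = -0.3563, -2.85 cm / 40 = -0.0713.

move_arm:
  deltas:
    - [0,0,0,-0.0713,-0.0613,0,1]
    - [0,0,0,-0.1425,-0.1225,0,1]
    - [0,0,0,-0.2138,-0.1838,0,1]
    - [0,0,0,-0.285,-0.245,0,1]
    - [0,0,0,-0.3563,-0.3063,0,1]

```text
clock: 0.52
eef_pos: [0.2672, 0.5028, 0.2183]
tcp_rot: [-3.141, -0.0, 2.908]
wrist_force: [1.0, 0.5, -0.7]
gripper_width: 1.003
grip_force: 0.0
```

Scaled: -14.25 cm / 40 = -0.3563, -12.25 cm / 40 = -0.3063.

move_arm:
  deltas:
    - [0,0,0,-0.0713,-0.0613,0,1]
    - [0,0,0,-0.1425,-0.1225,0,1]
    - [0,0,0,-0.2138,-0.1838,0,1]
    - [0,0,0,-0.285,-0.245,0,1]
    - [0,0,0,-0.3563,-0.3063,0,1]

```text
clock: 0.93
eef_pos: [0.3774, 0.3506, 0.2185]
tcp_rot: [-3.142, -0.0, 2.908]
wrist_force: [0.5, 0.1, 0.5]
gripper_width: 1.002
grip_force: 0.0
```

Scaled: -14.25 cm / 40 = -0.3563, -12.25 cm / 40 = -0.3063.

move_arm:
  deltas:
    - [0,0,0,-0.0713,-0.0613,0,1]
    - [0,0,0,-0.1425,-0.1225,0,1]
    - [0,0,0,-0.2138,-0.1838,0,1]
    - [0,0,0,-0.285,-0.245,0,1]
    - [0,0,0,-0.3563,-0.3063,0,1]

```text
clock: 1.35
eef_pos: [0.4877, 0.1983, 0.2185]
tcp_rot: [-3.142, -0.0, 2.908]
wrist_force: [-0.0, 0.7, 1.6]
gripper_width: 0.999
grip_force: 0.0
```

Scaled: -14 cm / 40 = -0.35, -12 cm / 40 = -0.3, -0.234 rad / 3.1416 = -0.0745.

move_arm:
  deltas:
    - [0,0,-0.0159,-0.07,-0.06,0,1]
    - [0,0,-0.0318,-0.14,-0.12,0,0.8]
    - [0,0,-0.0509,-0.21,-0.18,0,0.7]
    - [0,0,-0.0637,-0.28,-0.24,0,0.6]
    - [0,0,-0.0745,-0.35,-0.3,0,0.6]

```text
clock: 1.77
eef_pos: [0.5962, 0.0491, 0.2184]
tcp_rot: [3.142, -0.0, -3.139]
wrist_force: [0.6, 1.8, 0.3]
gripper_width: 0.759
grip_force: 0.0
```

```bash
python3 - <<'E'
from h import *
c=optics.camera("wrist");W=cloud(c);save("pics/w1.png",cv2.convertScaleAbs(c["frame"],alpha=1.5))
print(monitor.get_obs()["eef_pos"],monitor.get_obs()["tcp_rot"])
g=c["frame"].max(2)
m=(W[...,2]>.112)&(W[...,2]<.132)&(abs(W[...,0]-.6)<.04)&(abs(W[...,1]-.05)<.04)
P=W[m];print(len(P),P.mean(0),P.min(0),P.max(0),np.median(P[:,2]))
(x,y),r=cv2.minEnclosingCircle(P[:,:2].astype(np.float32)*1000);print(x,y,r)
m=(W[...,2]>.009)&(W[...,2]<.02)&(g<95);r=cv2.minAreaRect(W[m][:,:2].astype(np.float32)*1000);print(r)
m=(W[...,2]>.2)&(W[...,2]<.22);print(m.sum(),W[m].mean(0) if m.any() else 0)
E
```

```text
[0.59870649 0.04488376 0.21767532] [-3.13978643e+00 -3.13495637e-04 -3.13919885e+00]
549 [0.59760324 0.04593001 0.11960313] [0.58675307 0.03471083 0.11238684] [0.61028268 0.05723303 0.12205112] 0.119842965056355
598.4898681640625 45.817054748535156 11.807883262634277
((671.68359375, 68.16522216796875), (402.44244384765625, 613.7052001953125), 34.07308578491211)
522 [0.67147218 0.04835948 0.2086701 ]
```

View pics/w1.png

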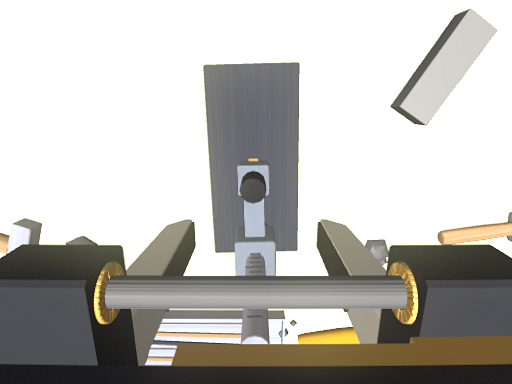

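The wrist view shows the knob at px (253,187), centred between the fingers, with the brass pointer in front at (253,160). I'll descend around the knob.

Scaled: 12.2 cm / 40 = 0.305, 0.15 cm / 40 = 0.0038.

move_arm:
  deltas:
    - [0,0,0,0,0.0038,0.075,0.6]
    - [0,0,0,0,0.0038,0.15,0.6]
    - [0,0,0,0,0.0038,0.225,0.6]
    - [0,0,0,0,0.0038,0.275,0.6]
    - [0,0,0,0,0.0038,0.305,0.6]

```text
clock: 2.23
eef_pos: [0.5943, 0.0524, 0.0935]
tcp_rot: [-3.141, -0.004, 3.142]
wrist_force: [0.5, -0.5, -0.8]
gripper_width: 0.597
grip_force: 0.0
```

move_arm:
  deltas:
    - [0,0,0,0,0,0,0.3]
    - [0,0,0,0,0,0,0.1]
    - [0,0,0,0,0,0,0.1]
    - [0,0,0,0,0,0,0]
    - [0,0,0,0,0,0,0]
  grip_force: 30

```text
clock: 2.65
eef_pos: [0.5963, 0.049, 0.0984]
tcp_rot: [-3.134, 0.002, 3.141]
wrist_force: [-0.4, -48.7, 1.8]
gripper_width: 0.298
grip_force: 24.0
```

move_arm:
  deltas:
    - [0,0,0,0,0,0,0]
    - [0,0,0,0,0,0,0]
    - [0,0,0,0,0,0,0]
    - [0,0,0,0,0,0,0]
    - [0,0,0,0,0,0,0]
  grip_force: 40

```text
clock: 3.07
eef_pos: [0.5963, 0.0468, 0.0984]
tcp_rot: [-3.131, 0.002, 3.139]
wrist_force: [0.0, -45.2, 2.8]
gripper_width: 0.252
grip_force: 40.0
```

Scaled: -0.35 cm / 40 = -0.0088, -0.15 cm / 40 = -0.0038.

move_arm:
  deltas:
    - [0,0,0,0,-0.0038,0,0]
    - [0,0,0,0,-0.0075,0,0]
    - [0,0,0,0,-0.0088,0,0]
    - [0,0,0,0,-0.0088,0,0]
    - [0,0,0,0,-0.0088,0,0]
  grip_force: 45

```text
clock: 3.48
eef_pos: [0.5963, 0.0465, 0.0984]
tcp_rot: [-3.137, 0.002, 3.141]
wrist_force: [-0.4, -18.7, 2.2]
gripper_width: 0.251
grip_force: 45.0
```

Scaled: -4.7 cm / 40 = -0.1175, -3.7 cm / 40 = -0.0925.

move_arm:
  deltas:
    - [0,0,0,0,0,-0.0175,0]
    - [0,0,0,0,0,-0.0425,0]
    - [0,0,0,0,0,-0.0675,0]
    - [0,0,0,0,0,-0.0925,0]
    - [0,0,0,0,0,-0.1175,0]

```text
clock: 3.9
eef_pos: [0.5962, 0.0465, 0.1444]
tcp_rot: [-3.137, 0.002, 3.141]
wrist_force: [8.7, -17.9, -11.7]
gripper_width: 0.251
grip_force: 45.0
```

Scaled: -1.3 cm / 40 = -0.0325, -1.2 cm / 40 = -0.03.

move_arm:
  deltas:
    - [0,0,0,0,0,-0.02,0]
    - [0,0,0,0,0,-0.03,0]
    - [0,0,0,0,0,-0.0325,0]
    - [0,0,0,0,0,-0.0325,0]
    - [0,0,0,0,0,-0.0325,0]

```text
clock: 4.32
eef_pos: [0.5962, 0.0465, 0.1579]
tcp_rot: [-3.137, 0.002, 3.14]
wrist_force: [3.8, -18.8, -2.4]
gripper_width: 0.247
grip_force: 45.0
```

Scaled: -0.2 cm / 40 = -0.005.

move_arm:
  deltas:
    - [0,0,0,0,-0.005,0,0]
    - [0,0,0,0,-0.005,0,0.3]
    - [0,0,0,0,-0.005,0,0.5]
    - [0,0,0,0,-0.005,0,0.6]
    - [0,0,0,0,-0.005,0,0.6]

```text
clock: 4.73
eef_pos: [0.5955, 0.0471, 0.157]
tcp_rot: [3.142, 0.0, -3.141]
wrist_force: [0.9, 0.1, -0.6]
gripper_width: 0.461
grip_force: 0.0
```

Scaled: -8.5 cm / 40 = -0.2125, -7 cm / 40 = -0.175.

move_arm:
  deltas:
    - [0,0,0,0,0,-0.025,0.6]
    - [0,0,0,0,0,-0.075,0.7]
    - [0,0,0,0,0,-0.125,0.8]
    - [0,0,0,0,0,-0.175,0.8]
    - [0,0,0,0,0,-0.2125,0.8]

```text
clock: 5.15
eef_pos: [0.5957, 0.047, 0.2443]
tcp_rot: [3.142, 0.002, -3.141]
wrist_force: [0.1, -0.1, -0.9]
gripper_width: 0.784
grip_force: 0.0
```

Scaled: -18 cm / 40 = -0.45, -14.4 cm / 40 = -0.36.

move_arm:
  deltas:
    - [0,0,0,0.03,-0.09,0,0.8]
    - [0,0,0,0.0625,-0.18,0,0.8]
    - [0,0,0,0.095,-0.27,0,0.8]
    - [0,0,0,0.125,-0.36,0,0.8]
    - [0,0,0,0.1575,-0.45,0,0.8]

```text
clock: 5.57
eef_pos: [0.5317, -0.1344, 0.2424]
tcp_rot: [-3.141, 0.0, -3.141]
wrist_force: [0.9, 0.6, 0.5]
gripper_width: 0.801
grip_force: 0.0
```

Scaled: -18 cm / 40 = -0.45, -14.4 cm / 40 = -0.36, 0.24 rad / 3.1416 = 0.0764.

move_arm:
  deltas:
    - [0,0,0.0159,0.03,-0.09,0,0.8]
    - [0,0,0.0318,0.0625,-0.18,0,0.8]
    - [0,0,0.0477,0.095,-0.27,0,0.8]
    - [0,0,0.0637,0.125,-0.36,0,0.8]
    - [0,0,0.0764,0.1575,-0.45,0,0.8]

```text
clock: 5.98
eef_pos: [0.4687, -0.3147, 0.2424]
tcp_rot: [-3.141, 0.001, 2.899]
wrist_force: [0.6, 0.4, -0.0]
gripper_width: 0.8
grip_force: 0.0
```

```bash
python3 - <<'E'
from h import *
o=monitor.get_obs();print(o["eef_pos"],o["tcp_rot"])
c=optics.camera("wrist");W=cloud(c);save("pics/w2.png",cv2.convertScaleAbs(c["frame"],alpha=1.5))
o=monitor.get_obs();print(o["eef_pos"],o["tcp_rot"],o["wrist_force"])
m=(W[...,2]>.022)&(W[...,2]<.05)&(abs(W[...,0]-.48)<.11)&(abs(W[...,1]+.317)<.08)
P=W[m];r=cv2.minAreaRect(P[:,:2].astype(np.float32)*1000);print(len(P),r,cv2.boxPoints(r).round(1).tolist())
q=P[P[:,2]>.033];print("fossil",len(q),(q.min(0)+q.max(0))/2)
t=optics.camera("side");T=cloud(t);save("pics/s2.png",cv2.convertScaleAbs(cv2.resize(t["frame"][100:215,215:325],None,fx=5,fy=5),alpha=1.5))
Q=T[135:215,225:310].reshape(-1,3);Q=Q[(abs(Q[:,0]-.597)<.02)&(abs(Q[:,1]-.048)<.03)];print("knob top",np.sort(Q[:,2])[-8:])
E
```

```text
[ 0.46865778 -0.31467859  0.24240884] [-3.14144181e+00  5.78243453e-04  2.89919689e+00]
[ 0.46661765 -0.31951942  0.24200035] [-3.13948620e+00 -4.73974615e-04  2.89385118e+00] [-3.02647852 -2.11202519 -0.49379261]
3921 ((482.25921630859375, -319.29766845703125), (40.04704666137695, 159.4417266845703), 76.21690368652344) [[400.1000061035156, -319.79998779296875], [554.9000244140625, -357.70001220703125], [564.5, -318.79998779296875], [409.6000061035156, -280.8999938964844]]
fossil 493 [ 0.42692329 -0.30557202  0.03627892]
knob top []
```

View pics/w2.png

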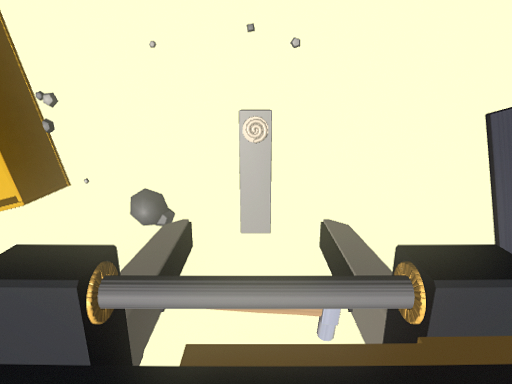

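The wrist view shows the slab upright in the image, centred at about px (255,172), with the fossil at (255,129) at its near end. The pinch will be on the bare stone just behind mid-length.

Scaled: 16 cm / 40 = 0.4, 14 cm / 40 = 0.35.

move_arm:
  deltas:
    - [0,0,0,-0.0075,-0.0063,0.0875,0.8]
    - [0,0,0,-0.0075,-0.0063,0.175,0.8]
    - [0,0,0,-0.0075,-0.0063,0.2625,0.8]
    - [0,0,0,-0.0075,-0.0063,0.35,0.8]
    - [0,0,0,-0.0075,-0.0063,0.4,0.8]

```text
clock: 6.5
eef_pos: [0.4711, -0.3149, 0.0782]
tcp_rot: [3.14, -0.003, 2.902]
wrist_force: [0.4, -0.2, -0.5]
gripper_width: 0.801
grip_force: 0.0
```

move_arm:
  deltas:
    - [0,0,0,0,0,0,0.8]
    - [0,0,0,0,0,0,0.8]
    - [0,0,0,0,0,0,0.8]
    - [0,0,0,0,0,0,0.8]
    - [0,0,0,0,0,0,0.8]

```text
clock: 6.92
eef_pos: [0.4726, -0.3166, 0.0835]
tcp_rot: [-3.141, 0.002, 2.902]
wrist_force: [-0.4, 0.7, 0.4]
gripper_width: 0.798
grip_force: 0.0
```

View pics/s2.png

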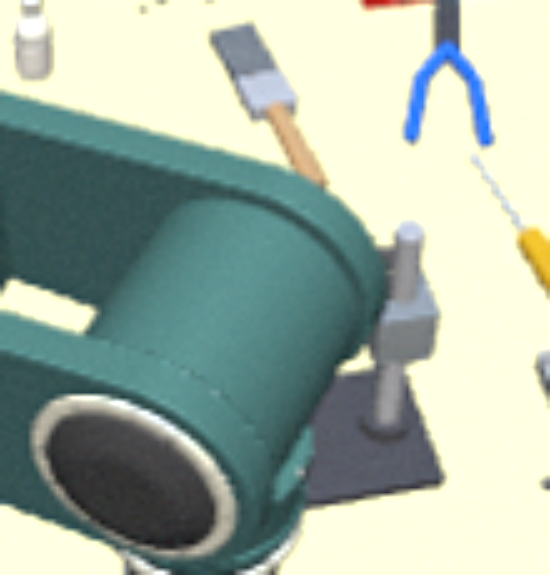

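The side view is mostly blocked by the arm, but the sleeve now stands high on the column at about (405,320), so the carriage is up. Next is the grasp.

Scaled: 7.6 cm / 40 = 0.19, 7.2 cm / 40 = 0.18.

move_arm:
  deltas:
    - [0,0,0,0,0,0.0625,0.8]
    - [0,0,0,0,0,0.125,0.8]
    - [0,0,0,0,0,0.1625,0.8]
    - [0,0,0,0,0,0.18,0.8]
    - [0,0,0,0,0,0.19,0.8]

```text
clock: 7.33
eef_pos: [0.4719, -0.3163, 0.0055]
tcp_rot: [3.142, -0.0, 2.902]
wrist_force: [1.0, -0.4, -0.3]
gripper_width: 0.801
grip_force: 0.0
```

move_arm:
  deltas:
    - [0,0,0,0,0,0,0.6]
    - [0,0,0,0,0,0,0.5]
    - [0,0,0,0,0,0,0.3]
    - [0,0,0,0,0,0,0.2]
    - [0,0,0,0,0,0,0]
  grip_force: 30

```text
clock: 7.75
eef_pos: [0.4722, -0.3164, 0.0064]
tcp_rot: [-3.141, 0.001, 2.902]
wrist_force: [0.0, 0.4, -0.1]
gripper_width: 0.488
grip_force: 0.0
```

move_arm:
  deltas:
    - [0,0,0,0,0,0,0]
    - [0,0,0,0,0,0,0]
    - [0,0,0,0,0,0,0]
    - [0,0,0,0,0,0,0]
    - [0,0,0,0,0,0,0]
  grip_force: 55

```text
clock: 8.17
eef_pos: [0.4721, -0.3163, 0.0061]
tcp_rot: [-3.141, 0.001, 2.902]
wrist_force: [-1.3, 2.3, 5.4]
gripper_width: 0.423
grip_force: 55.0
```

move_arm:
  deltas:
    - [0,0,0,0,0,-0.0125,0]
    - [0,0,0,0,0,-0.0375,0]
    - [0,0,0,0,0,-0.0625,0]
    - [0,0,0,0,0,-0.08,0]
    - [0,0,0,0,0,-0.0875,0]

```text
clock: 8.58
eef_pos: [0.4724, -0.3166, 0.0425]
tcp_rot: [-3.141, 0.002, 2.902]
wrist_force: [-0.5, 0.0, -4.1]
gripper_width: 0.423
grip_force: 55.0
```

```bash
python3 - <<'E'
from h import *
for i in range(2):c=optics.camera("wrist")
W=cloud(c);o=monitor.get_obs();print(o["eef_pos"],o["tcp_rot"],o["wrist_force"],o["gripper_width"])
R=cv2.Rodrigues(np.array([0,0,o["tcp_rot"][2]]))[0]
m=(W[...,2]>.05)&(W[...,2]<.09)&(abs(W[...,0]-.46)<.12)&(abs(W[...,1]+.317)<.06)&(W[...,0]<.46)
P=W[m];q=P[P[:,2]<.074];print(len(P),P.min(0),P.max(0))
A=np.c_[q[:,:2],np.ones(len(q))];print("plane",np.linalg.lstsq(A,q[:,2],rcond=None)[0],len(q))
p=P[P[:,0]<.45];r=cv2.minAreaRect(p[:,:2].astype(np.float32)*1000);print(r,cv2.boxPoints(r).round(1).tolist())
save("pics/w3.png",cv2.convertScaleAbs(c["frame"],alpha=1.5))
E
```

```text
[ 0.47220036 -0.31646516  0.041583  ] [-3.14103916e+00  1.23170010e-03  2.90182511e+00] [ 0.72062614  0.01545579 -4.2181679 ] 0.4277776459039658
10686 [ 0.40039936 -0.34916824  0.05009728] [ 0.45998806 -0.28131892  0.08996847]
plane [-0.02842327  0.04104536  0.09194112] 10176
((429.64288330078125, -306.2745361328125), (40.2025032043457, 51.41027069091797), 76.34001159667969) [[399.8999938964844, -319.70001220703125], [449.8999938964844, -331.8999938964844], [459.3999938964844, -292.79998779296875], [409.3999938964844, -280.70001220703125]]
```

View pics/w3.png

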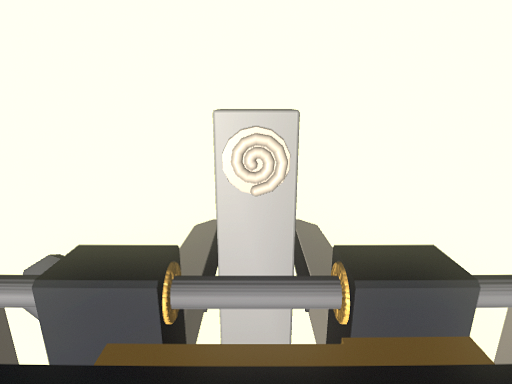

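The wrist view shows the slab pinched level between the pads, with the fossil at (256,161) clear of the fingers. I'll carry it in front of the gauge.

Scaled: 11.6 cm / 40 = 0.29, 8.8 cm / 40 = 0.22.

move_arm:
  deltas:
    - [0,0,0,0.0125,0.035,0,0]
    - [0,0,0,0.03,0.0925,0,0]
    - [0,0,0,0.0475,0.155,0,0]
    - [0,0,0,0.0675,0.22,0,0]
    - [0,0,0,0.09,0.29,0,0]

```text
clock: 9.1
eef_pos: [0.4638, -0.1935, 0.04]
tcp_rot: [3.141, -0.001, 2.901]
wrist_force: [-0.3, 0.2, -4.2]
gripper_width: 0.424
grip_force: 55.0
```

Scaled: 11.6 cm / 40 = 0.29, 9.3 cm / 40 = 0.2325.

move_arm:
  deltas:
    - [0,0,0,0.0175,0.0575,0,0]
    - [0,0,0,0.035,0.115,0,0]
    - [0,0,0,0.0525,0.1725,0,0]
    - [0,0,0,0.0725,0.2325,0,0]
    - [0,0,0,0.09,0.29,0,0]

```text
clock: 9.52
eef_pos: [0.4562, -0.0721, 0.0401]
tcp_rot: [3.141, -0.001, 2.902]
wrist_force: [1.0, -1.2, -4.9]
gripper_width: 0.425
grip_force: 55.0
```

Scaled: 11.6 cm / 40 = 0.29, 10.5 cm / 40 = 0.2625, -0.24 rad / 3.1416 = -0.0764.

move_arm:
  deltas:
    - [0,0,-0.0191,0.02,0.065,0,0]
    - [0,0,-0.0382,0.0425,0.1375,0,0]
    - [0,0,-0.0573,0.065,0.2075,0,0]
    - [0,0,-0.07,0.08,0.2625,0,0]
    - [0,0,-0.0764,0.09,0.29,0,0]

```text
clock: 9.93
eef_pos: [0.4487, 0.05, 0.0402]
tcp_rot: [3.141, -0.001, -3.137]
wrist_force: [0.3, 0.0, -4.0]
gripper_width: 0.425
grip_force: 55.0
```

move_arm:
  deltas:
    - [0,0,0,0,0,0,0]
    - [0,0,0,0,0,0,0]
    - [0,0,0,0,0,0,0]
    - [0,0,0,0,0,0,0]
    - [0,0,0,0,0,0,0]

```text
clock: 10.35
eef_pos: [0.4496, 0.0468, 0.0405]
tcp_rot: [-3.141, -0.0, 3.14]
wrist_force: [-0.1, -0.9, -5.1]
gripper_width: 0.421
grip_force: 55.0
```

```bash
python3 - <<'E'
from h import *
s=optics.camera("side");t=optics.camera("top")
for c,r in((s,(slice(100,215),slice(200,320))),):
    W=cloud(c)[r].reshape(-1,3)
    for lo in np.arange(.04,.2,.01):
        q=W[(W[:,2]>=lo)&(W[:,2]<lo+.01)&(W[:,0]>.57)&(W[:,0]<.64)&(W[:,1]<.1)&(W[:,1]>0)]
        if len(q):print(round(lo,2),len(q),q.min(0).round(3),q.max(0).round(3))
save("pics/s3.png",cv2.convertScaleAbs(cv2.resize(s["frame"][90:220,180:330],None,fx=4.5,fy=4.5),alpha=1.5))
E
```

```text
0.07 1 [0.597 0.041 0.08 ] [0.597 0.041 0.08 ]
0.08 10 [0.589 0.038 0.082] [0.604 0.053 0.088]
0.09 6 [0.589 0.039 0.09 ] [0.6   0.043 0.094]
0.11 22 [0.578 0.029 0.111] [0.632 0.059 0.12 ]
0.12 37 [0.579 0.026 0.12 ] [0.639 0.061 0.129]
0.13 76 [0.58  0.026 0.131] [0.64  0.061 0.14 ]
0.14 36 [0.581 0.027 0.14 ] [0.639 0.058 0.149]
0.15 18 [0.586 0.032 0.15 ] [0.606 0.042 0.16 ]
0.16 14 [0.586 0.033 0.163] [0.606 0.045 0.17 ]
0.17 32 [0.586 0.033 0.17 ] [0.608 0.056 0.18 ]
0.18 9 [0.586 0.036 0.18 ] [0.604 0.051 0.185]
```

View pics/s3.png

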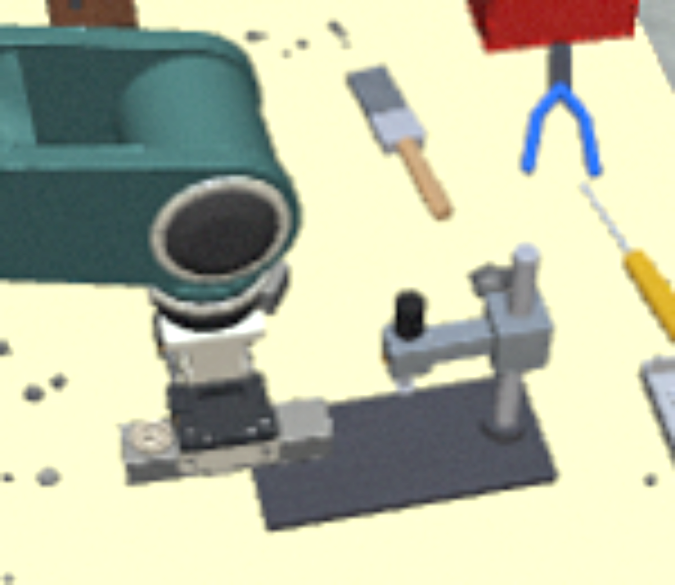

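The side view shows the slab held level in front of the raised foot (403,383), with its far end at (330,425) already over the base. I'll move it forward and lower it.

Scaled: -7.8 cm / 40 = -0.195, -6.5 cm / 40 = -0.1625.

move_arm:
  deltas:
    - [0,0,0,-0.025,0,0,0]
    - [0,0,0,-0.0675,0,0,0]
    - [0,0,0,-0.1175,0,0,0]
    - [0,0,0,-0.1625,0,0,0]
    - [0,0,0,-0.195,0,0,0]

```text
clock: 10.87
eef_pos: [0.529, 0.047, 0.0406]
tcp_rot: [-3.142, 0.0, 3.141]
wrist_force: [-0.8, -0.3, -4.6]
gripper_width: 0.427
grip_force: 55.0
```

Scaled: 1.9 cm / 40 = 0.0475, 1.6 cm / 40 = 0.04.

move_arm:
  deltas:
    - [0,0,0,0,0,0,0]
    - [0,0,0,0,0,0.01,0]
    - [0,0,0,0,0,0.025,0]
    - [0,0,0,0,0,0.04,0]
    - [0,0,0,0,0,0.0475,0]

```text
clock: 11.28
eef_pos: [0.5267, 0.0474, 0.0204]
tcp_rot: [-3.142, -0.001, -3.141]
wrist_force: [0.2, 0.1, -5.0]
gripper_width: 0.426
grip_force: 55.0
```

Scaled: 0.3 cm / 40 = 0.0075, 0.2 cm / 40 = 0.005.

move_arm:
  deltas:
    - [0,0,0,0,0,0.0025,0]
    - [0,0,0,0,0,0.005,0]
    - [0,0,0,0,0,0.0075,0]
    - [0,0,0,0,0,0.0075,0]
    - [0,0,0,0,0,0.0075,0]

```text
clock: 11.7
eef_pos: [0.5277, 0.0475, 0.0188]
tcp_rot: [-3.142, 0.0, -3.141]
wrist_force: [-0.0, 0.0, -2.8]
gripper_width: 0.428
grip_force: 55.0
```

Scaled: 0.05 cm / 40 = 0.0013.

move_arm:
  deltas:
    - [0,0,0,0,0,0.0013,0.45]
    - [0,0,0,0,0,0.0013,0.5]
    - [0,0,0,0,0,0.0013,0.6]
    - [0,0,0,0,0,0.0013,0.65]
    - [0,0,0,0,0,0.0013,0.65]

```text
clock: 12.12
eef_pos: [0.5278, 0.0475, 0.0184]
tcp_rot: [-3.142, 0.0, -3.141]
wrist_force: [-0.9, -0.1, 0.1]
gripper_width: 0.636
grip_force: 0.0
```

Scaled: -8 cm / 40 = -0.2, -5.5 cm / 40 = -0.1375.

move_arm:
  deltas:
    - [0,0,0,0,0,0,0.65]
    - [0,0,0,0,0,-0.025,0.65]
    - [0,0,0,0.0075,0,-0.075,0.65]
    - [0,0,0,0.0375,0,-0.1375,0.65]
    - [0,0,0,0.075,0,-0.2,0.65]

```text
clock: 12.53
eef_pos: [0.4974, 0.0474, 0.0995]
tcp_rot: [-3.142, -0.001, -3.142]
wrist_force: [0.1, 0.4, 0.6]
gripper_width: 0.649
grip_force: 0.0
```

Scaled: -13.5 cm / 40 = -0.3375, -11.5 cm / 40 = -0.2875.

move_arm:
  deltas:
    - [0,0,0,0.025,0,-0.0625,0.4]
    - [0,0,0,0.05,0,-0.1375,0.2]
    - [0,0,0,0.05,0,-0.2125,0]
    - [0,0,0,0.05,0,-0.2875,0]
    - [0,0,0,0.05,0,-0.3375,0]

```text
clock: 12.95
eef_pos: [0.4776, 0.0475, 0.2373]
tcp_rot: [3.141, 0.003, -3.141]
wrist_force: [0.4, -0.2, 0.4]
gripper_width: 0.344
grip_force: 0.0
```

move_arm:
  deltas:
    - [0,0,0,0,0,0,0]
    - [0,0,0,0,0,0,0]
    - [0,0,0,0,0,0,0]
    - [0,0,0,0,0,0,0]
    - [0,0,0,0,0,0,0]

```text
clock: 13.37
eef_pos: [0.4773, 0.0475, 0.2321]
tcp_rot: [-3.142, -0.002, -3.141]
wrist_force: [0.6, -0.5, -0.8]
gripper_width: 0.013
grip_force: 0.0
```

```bash
python3 - <<'E'
from h import *
s=optics.camera("side");t=optics.camera("top");o=monitor.get_obs();print(o["eef_pos"],o["gripper_width"])
for n,c in(("s",s),("t",t)):
    W=cloud(c);m=(W[...,2]>.036)&(W[...,2]<.06)&(W[...,0]>.42)&(W[...,0]<.625)&(abs(W[...,1]-.047)<.035)
    P=W[m];print(n,len(P))
    if len(P)>5:print(cv2.minAreaRect(P[:,:2].astype(np.float32)*1000),P.min(0).round(3),P.max(0).round(3),np.median(P[:,2]))
    q=P[(P[:,2]>.044)];print("fossil",len(q),q.mean(0) if len(q) else 0)
save("pics/s4.png",cv2.convertScaleAbs(cv2.resize(s["frame"][90:220,180:330],None,fx=4.5,fy=4.5),alpha=1.5))
E
```

```text
[0.47745124 0.0474454  0.23242179] 0.005300234439440944
s 424
((536.0537719726562, 44.685028076171875), (46.58306121826172, 159.88719177246094), 88.55303955078125) [0.456 0.021 0.036] [0.616 0.068 0.054] 0.04056748668963439
fossil 73 [0.50659944 0.04353445 0.04665016]
t 143
((478.4378662109375, 49.92560577392578), (38.49338912963867, 36.97676467895508), 1.7011929750442505) [0.459 0.031 0.037] [0.497 0.069 0.053] 0.043625772666199936
fossil 65 [0.47872854 0.0492957  0.04719329]
```

View pics/s4.png

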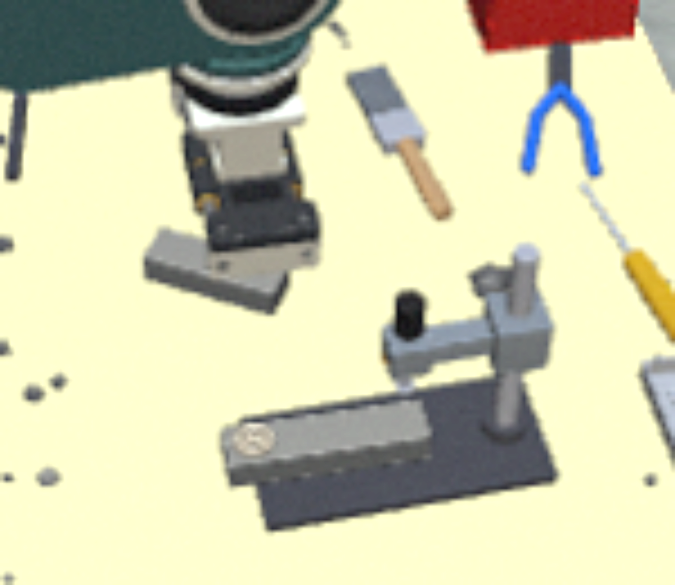

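The side view shows the slab flat on the base with its bare face under the raised foot (403,385). The fossil, at (255,437), is well away. Now the shut fingers go above the knob.

Scaled: -11.9 cm / 40 = -0.2975, -10.8 cm / 40 = -0.27.

move_arm:
  deltas:
    - [0,0,0,-0.05,0,0,0]
    - [0,0,0,-0.125,0,0,0]
    - [0,0,0,-0.2,0,0,0]
    - [0,0,0,-0.27,0,0,0]
    - [0,0,0,-0.2975,0,0,0]

```text
clock: 13.88
eef_pos: [0.5989, 0.0474, 0.2318]
tcp_rot: [-3.141, -0.001, -3.142]
wrist_force: [0.2, -0.2, -0.3]
gripper_width: 0.004
grip_force: 0.0
```

Scaled: 4.6 cm / 40 = 0.115, 4.3 cm / 40 = 0.1075.

move_arm:
  deltas:
    - [0,0,0,0,0,0.025,0]
    - [0,0,0,0,0,0.0625,0]
    - [0,0,0,0,0,0.0875,0]
    - [0,0,0,0,0,0.1075,0]
    - [0,0,0,0,0,0.115,0]

```text
clock: 14.3
eef_pos: [0.5954, 0.0475, 0.1853]
tcp_rot: [-3.142, -0.002, -3.141]
wrist_force: [-0.7, -1.0, -0.7]
gripper_width: 0.001
grip_force: 0.0
```

move_arm:
  deltas:
    - [0,0,0,0,0,0.005,0]
    - [0,0,0,0,0,0.0125,0]
    - [0,0,0,0,0,0.02,0]
    - [0,0,0,0,0,0.0275,0]
    - [0,0,0,0,0,0.035,0]

```text
clock: 14.72
eef_pos: [0.5967, 0.0475, 0.1736]
tcp_rot: [3.142, 0.001, -3.141]
wrist_force: [-1.7, -0.2, 4.2]
gripper_width: 0.008
grip_force: 2.4
```

Scaled: 1.5 cm / 40 = 0.0375, 1.2 cm / 40 = 0.03.

move_arm:
  deltas:
    - [0,0,0,0,0,0.0075,0]
    - [0,0,0,0,0,0.015,0]
    - [0,0,0,0,0,0.0225,0]
    - [0,0,0,0,0,0.03,0]
    - [0,0,0,0,0,0.0375,0]

```text
clock: 15.13
eef_pos: [0.5967, 0.0475, 0.1579]
tcp_rot: [3.142, 0.0, -3.141]
wrist_force: [-1.2, 0.4, 5.0]
gripper_width: 0.006
grip_force: 2.4
```

Scaled: 1.4 cm / 40 = 0.035, 1.2 cm / 40 = 0.03.

move_arm:
  deltas:
    - [0,0,0,0,0,0.0075,0]
    - [0,0,0,0,0,0.015,0]
    - [0,0,0,0,0,0.0225,0]
    - [0,0,0,0,0,0.03,0]
    - [0,0,0,0,0,0.035,0]

```text
clock: 15.55
eef_pos: [0.5967, 0.0475, 0.1438]
tcp_rot: [3.142, 0.0, -3.141]
wrist_force: [0.6, 0.3, 5.2]
gripper_width: 0.003
grip_force: 2.2
```

Scaled: 0.5 cm / 40 = 0.0125, 0.4 cm / 40 = 0.01.

move_arm:
  deltas:
    - [0,0,0,0,0,0.0025,0]
    - [0,0,0,0,0,0.005,0]
    - [0,0,0,0,0,0.0075,0]
    - [0,0,0,0,0,0.01,0]
    - [0,0,0,0,0,0.0125,0]

```text
clock: 15.97
eef_pos: [0.5967, 0.0475, 0.1391]
tcp_rot: [3.142, 0.0, -3.141]
wrist_force: [0.8, 1.6, 4.0]
gripper_width: 0.003
grip_force: 2.2
```

Scaled: 0.4 cm / 40 = 0.01, 0.3 cm / 40 = 0.0075.

move_arm:
  deltas:
    - [0,0,0,0,0,0.0025,0]
    - [0,0,0,0,0,0.005,0]
    - [0,0,0,0,0,0.0075,0]
    - [0,0,0,0,0,0.01,0]
    - [0,0,0,0,0,0.01,0]

```text
clock: 16.38
eef_pos: [0.5967, 0.0475, 0.1352]
tcp_rot: [3.142, 0.0, -3.141]
wrist_force: [0.7, 0.3, 4.5]
gripper_width: 0.004
grip_force: 2.0
```

move_arm:
  deltas:
    - [0,0,0,0,0,0.0025,0]
    - [0,0,0,0,0,0.005,0]
    - [0,0,0,0,0,0.0075,0]
    - [0,0,0,0,0,0.01,0]
    - [0,0,0,0,0,0.01,0]

```text
clock: 16.8
eef_pos: [0.5967, 0.0475, 0.1312]
tcp_rot: [-3.142, 0.0, -3.141]
wrist_force: [0.8, 0.4, 4.7]
gripper_width: 0.005
grip_force: 2.5
```

```bash
python3 - <<'E'
from h import *
f=[]
for i in range(8):
    s=optics.camera("side");o=monitor.get_obs();f.append(o["wrist_force"][2])
print(np.mean(f),np.std(f),o["eef_pos"])
W=cloud(s);m=(abs(W[...,0]-.596)<.03)&(abs(W[...,1]-.047)<.03)
for lo in np.arange(.036,.14,.006):
    q=W[m&(W[...,2]>=lo)&(W[...,2]<lo+.006)]
    if len(q):print(round(lo,3),len(q),q.min(0).round(3),q.max(0).round(3))
save("pics/s5.png",cv2.convertScaleAbs(cv2.resize(s["frame"][130:215,215:315],None,fx=7,fy=7,interpolation=cv2.INTER_CUBIC),alpha=1.5))
E
```

```text
5.300812902578561 0.4673012362467502 [0.59669214 0.04749097 0.13121991]
0.036 79 [0.566 0.024 0.036] [0.616 0.066 0.042]
0.042 24 [0.566 0.028 0.042] [0.614 0.063 0.047]
0.048 1 [0.594 0.041 0.048] [0.594 0.041 0.048]
0.06 2 [0.588 0.032 0.065] [0.592 0.033 0.065]
0.066 16 [0.581 0.027 0.066] [0.624 0.038 0.072]
0.072 13 [0.582 0.028 0.073] [0.624 0.038 0.078]
0.078 19 [0.578 0.026 0.078] [0.62  0.05  0.084]
0.084 27 [0.582 0.028 0.085] [0.625 0.063 0.09 ]
0.09 41 [0.58  0.028 0.09 ] [0.623 0.058 0.096]
0.096 5 [0.59  0.028 0.096] [0.61  0.036 0.101]
0.102 6 [0.586 0.032 0.103] [0.605 0.044 0.108]
0.108 8 [0.585 0.03  0.108] [0.605 0.044 0.113]
0.114 10 [0.585 0.033 0.115] [0.604 0.045 0.119]
0.12 6 [0.587 0.034 0.12 ] [0.6   0.039 0.126]
0.126 2 [0.596 0.033 0.128] [0.603 0.035 0.131]
0.132 2 [0.592 0.031 0.133] [0.599 0.031 0.134]
```

View pics/s5.png

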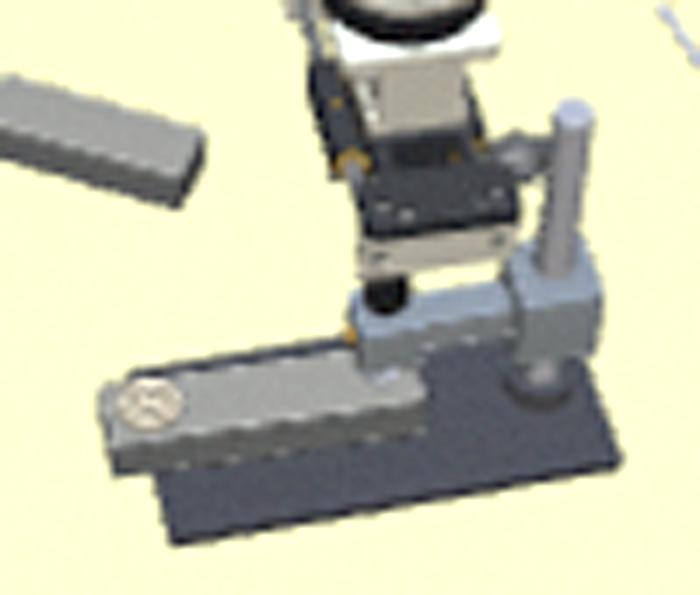

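The side view shows the foot resting on the bare face near the slab's far end (385,375) and the fossil clear at (150,402). I'll retreat and check the knob height against the slab top.

Scaled: -10 cm / 40 = -0.25, -8 cm / 40 = -0.2.

move_arm:
  deltas:
    - [0,0,0,0,0,-0.0125,0]
    - [0,0,0,0,0,-0.0625,0]
    - [0,0,0,0,0,-0.125,0]
    - [0,0,0,0.025,0,-0.2,0]
    - [0,0,0,0.075,0,-0.25,0]

```text
clock: 17.62
eef_pos: [0.5671, 0.0473, 0.233]
tcp_rot: [-3.141, 0.0, -3.142]
wrist_force: [1.4, 0.2, -0.2]
gripper_width: 0.005
grip_force: 0.0
```

Scaled: 1 cm / 40 = 0.025.

move_arm:
  deltas:
    - [0,0,0,0.025,0,0,0]
    - [0,0,0,0.025,0,0,0]
    - [0,0,0,0.025,0,0,0]
    - [0,0,0,0.025,0,0,0]
    - [0,0,0,0.025,0,0,0]

```text
clock: 18.03
eef_pos: [0.5568, 0.0475, 0.2298]
tcp_rot: [-3.142, -0.002, -3.141]
wrist_force: [0.3, -0.1, -0.1]
gripper_width: 0.001
grip_force: 0.0
```

```bash
python3 - <<'E'
from h import *
c=optics.camera("wrist");o=monitor.get_obs();print(o["eef_pos"],o["wrist_force"])
W=cloud(c);g=c["frame"]
def med(m,n):
    P=W[m];print(n,m.sum(),np.median(P,0).round(4) if m.any() else 0)
X,Y,Z=W[...,0],W[...,1],W[...,2]
k=(abs(X-.597)<.009)&(abs(Y-.047)<.009)&(Z>.115)&(Z<.145);med(k,"knob top")
med((X>.505)&(X<.56)&(abs(Y-.047)<.012)&(Z>.03)&(Z<.05),"slab top")
med((X>.49)&(X<.6)&(abs(Y-.047)>.03)&(abs(Y-.047)<.05)&(Z>.005)&(Z<.02),"base")
med((abs(X-.65)<.02)&(Z>.06)&(abs(Y-.047)<.008)&(Z<.11),"arm")
hsv=cv2.cvtColor(g,cv2.COLOR_RGB2HSV);b=(hsv[...,0]>10)&(hsv[...,0]<28)&(hsv[...,1]>120)&(abs(X-.58)<.02)&(abs(Y-.047)<.02);med(b,"brass");print(W[b].min(0) if b.any() else 0,W[b].max(0) if b.any() else 0)
m=(Z>.036)&(Z<.06)&(X>.42)&(X<.625)&(abs(Y-.047)<.035);print(cv2.minAreaRect(W[m][:,:2].astype(np.float32)*1000))
save("pics/w5.png",cv2.convertScaleAbs(g,alpha=1.5))
s=optics.camera("side");S=cloud(s);m=(abs(S[...,0]-.596)<.014)&(abs(S[...,1]-.047)<.014)&(S[...,2]>.09)
print("side knob",np.percentile(S[m][:,2],[80,90,97]))
E
```

```text
[0.55681524 0.04743518 0.22994791] [0.7331759  0.49202484 0.20635413]
knob top 29 [0.5884 0.0456 0.1198]
slab top 978 [0.5318 0.0473 0.0406]
base 2773 [0.5419 0.0169 0.0126]
arm 0 0
brass 27 [0.5802 0.0453 0.0799]
[0.57908653 0.04095967 0.07799994] [0.58173312 0.04957054 0.08152332]
((538.0718383789062, 46.89982223510742), (159.4435272216797, 40.114498138427734), 0.005514072719961405)
side knob [0.33952752 0.56422933 0.5692773 ]
```

View pics/w5.png

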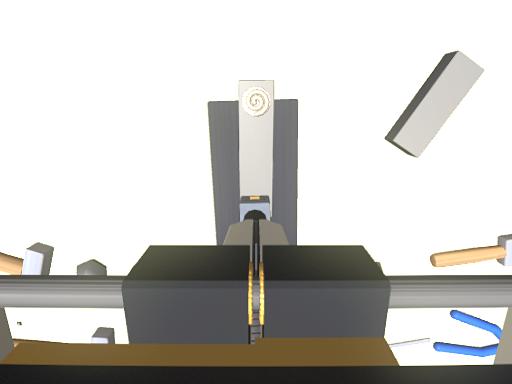

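In the wrist view the shut fingers mostly hide the knob. The slab is central at (256,145), with its fossil at (256,101). I'll move back and measure again.

Scaled: 8 cm / 40 = 0.2, 7 cm / 40 = 0.175.

move_arm:
  deltas:
    - [0,0,0,0.05,0,0,0]
    - [0,0,0,0.125,0,0,0.4]
    - [0,0,0,0.175,0,0,0.8]
    - [0,0,0,0.2,0,0,1]
    - [0,0,0,0.2,0,0,1]

```text
clock: 18.55
eef_pos: [0.4758, 0.0475, 0.2314]
tcp_rot: [-3.142, 0.001, -3.141]
wrist_force: [-0.4, -0.4, 0.9]
gripper_width: 0.241
grip_force: 0.0
```

move_arm:
  deltas:
    - [0,0,0,0,0,0,1]
    - [0,0,0,0,0,0,1]
    - [0,0,0,0,0,0,1]
    - [0,0,0,0,0,0,1]
    - [0,0,0,0,0,0,1]

```text
clock: 18.97
eef_pos: [0.477, 0.0474, 0.2309]
tcp_rot: [-3.142, -0.001, -3.141]
wrist_force: [0.2, 0.3, -0.2]
gripper_width: 0.605
grip_force: 0.0
```

```bash
python3 - <<'E'
from h import *
o=monitor.get_obs();print(o["eef_pos"])
for n in("wrist","side","top"):
    c=optics.camera(n);W=cloud(c);X,Y,Z=W[...,0],W[...,1],W[...,2]
    k=(abs(X-.597)<.014)&(abs(Y-.047)<.014)&(Z>.085)&(Z<.15)
    print(n,k.sum(),np.sort(Z[k])[-25:].round(4))
    for nm,m in(("slab",(X>.505)&(X<.56)&(abs(Y-.047)<.012)&(Z>.03)&(Z<.05)),("arm",(abs(X-.632)<.015)&(Z>.06)&(abs(Y-.047)<.008)&(Z<.11)),("colTop",(abs(X-.68)<.008)&(abs(Y-.048)<.006)&(Z>.205)&(Z<.22))):
        if m.any():print("  ",nm,m.sum(),np.median(Z[m]).round(4))
E
```

```text
[0.47704554 0.04743243 0.23085091]
wrist 220 [0.1318 0.1318 0.1318 0.1319 0.1319 0.1319 0.1319 0.1319 0.132  0.132
 0.132  0.132  0.132  0.1321 0.1321 0.1321 0.1322 0.1322 0.1322 0.1324
 0.1324 0.1324 0.1328 0.1328 0.1329]
   slab 849 0.0406
   arm 70 0.0895
side 90 [0.1295 0.1296 0.1298 0.13   0.13   0.1302 0.1302 0.1302 0.1303 0.1313
 0.1314 0.1316 0.1319 0.1324 0.1326 0.1329 0.1329 0.133  0.1337 0.1337
 0.1339 0.1345 0.1353 0.1358 0.1371]
   slab 84 0.0407
   arm 38 0.0885
   colTop 14 0.2117
top 0 []
   colTop 22 0.2111
```

Knob top is 91 mm above the slab top, which puts the foot about 6.5–7 mm in.

```bash
python3 -c "
from plant import robot
print(robot.sign_off())"
```

```text
the job is handed in; nothing more can be done
None
```

I handed the job in (no verdict came back): the slab lies flat on the gauge base with the sprung foot on its bare sawn face, pushed in about 6.5–7 mm of 14 mm by camera and arm readings, and the arm touches nothing.

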